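# Fetch the sample plate from the desk clamp behind the knick-knacks

## Robot

A 7-joint arm with a two-finger parallel gripper is mounted at the origin on the work surface. World frame = base frame: x ahead of the robot, y to its left, z up, the work surface at z = 0. Lengths are in m, angles in rad, forces in N, time in s.
With the tool pointing down it reaches from about 0.4 to 0.85 m from the base axis. Payload 10.4 kg.
Tool frame: the origin (TCP) lies midway between the tips of the shut fingers; the grasp point (between the pads) lies 19 mm behind it (manip.tcp_to_grasp is the distance from the TCP to the grasp point, in m); z points along the fingers, y is the line along which they close (so a half turn about z gives the same grasp; the last joint's range is limited). The gripper opens to 85 mm and grips with 20 to 120 N. Pads are 22 mm wide; open, the fingers measure 114 mm over their backs; the gripper's body (76 mm by 85 mm) begins 54 mm behind the grasp point. The pads swing forward as they close: fully open they stand 13 mm farther back than shut.
Start: joints at [1.079, 0.332, -0.065, 1.46, 0.022, 1.35, -0.088], TCP at [0.282, -0.558, 0.231] pointing down, gripper open.
Joint ranges: [-2.6, 2.6], [-0.5, 2.12], [-1.47, 1.34], [0.16, 2.42], [-1.27, 4.41], [0.06, 2.06], [-2.6, 2.6]. Speed limits (rad/s): [2.22, 2.22, 2.79, 2.79, 3.14, 3.14, 3.14].

## Interface

Orientations are given as a unit quaternion [x, y, z, w].
In Python, from workcell import manip gives the robot as it stands.
- The arm moves only by the shell command python3 -m jog 'ROWS' [FORCE]. ROWS is a JSON object of lists of equal length, an entry for each row: "offset": the shift along the world's x, y, z in m, a list of three; "yaw": the turn about the world's z in degrees; "jaw": the closure, from 0 (fully open) to 1 (shut). A call has 1 to 20 rows; each row shifts and turns the commanded pose from where the row before left it; what a row does not reach is not made up. A row lasts 1/12 s, in which the tool goes at most 41.7 mm and 7.16 degrees, less where a joint would pass 70% of its speed; a pose out of reach is approached as far as the arm can. A call is refused whole if a number of a shift passes 0.0417 or a number of a turn 7.16, either way. A call with a gripper value outside its range is refused whole. The fingers move at their own pace and stop on an object; FORCE is the grip in N (left out, the last holds). Time passes only in rows, so rows that do not move let the fingers close. It gives the time, the measured TCP pose, the force, the opening and the grip force at its end, in the units of the state.
- manip.get_obs(): the state, without advancing time (a new reading comes with each control period).
- manip.camera(name): name is "scene" or "top" or "wrist"; returns a dict with "frame" (480x640x3 uint8, red, green, blue), "camera_matrix" (3x3 intrinsics, pixels), "eye" and "attitude" of the camera in the world; the wrist camera has in their place "hand_eye" (4x4, takes a point from camera to tool coordinates, whose origin is the TCP and whose axes are the flange's). Camera axes: x right, y up, looking along -z (the intrinsics and any distortion apply to the point x, -y, -z); pixel columns grow to the right and rows downward; lengths in m; the calibration is good to about 2 mm. The wrist camera is an equidistant fisheye: a pixel r from the principal point sees the ray r / f radians off the axis. A picture is of the moment at which its call begins: read the wrist's pose just before it. There is no depth.
- manip.hand_in(): hands the job in; it is judged then, once.
Trained networks look in a picture, given as the dict that the camera call returned (one of the last four; its "shot" number tells which), for a name from the list of things; names that differ only in an ending like _2 or _b are one class to them, and where a whole thing is asked for, a point or a joint stands for the part that bears it (a point fixed in the world has none). Each returns a list of dicts, best first, with "score" (0 to 1); they miss things now and then, are a little off and sometimes report something else, mostly with a low value. They report only what shows in the picture. A call takes as long as a camera call. They do not tell look-alikes from the thing itself.
- manip.masks_of(picture, name): "region" (480x640 bool, what is visible of it).
- manip.tip_of(picture, name): "at" ([x, y, z] in m, in world coordinates, good to about 4 mm: a listed point, or the origin of a listed thing).
The state is a dict: "clock": time; "joint_pos": joint angles; "joint_velocities": joint speeds; "tau": joint torques, N m; "position": TCP position; "ee_rot": TCP orientation; "ft_force": force on the tool from outside, world axes, zero at the start; "torque": the same for the moment, N m; "grip_width": opening from 0.0 (shut) to 1.0 (fully open); "grasp_force": force on a finger pad.
Only numpy, scipy, OpenCV 4.12 (cv2) and the standard library are available. Lean on these libraries where they do the work, as an engineer would, in place of code of your own. Each camera call takes 0.05 s, during which the arm holds its last target. There are 200 camera calls.

## Task

Get the dark wooden sample plate out of the clamp: first move the cactus pot, the jar and the stapler off the clamp's board and stand all three on the grey mat, then swing the clamp bar well up, slide the plate out from under it and lay it flat in the middle of the grey tray, lengthwise along the tray. Only when the plate lies in the tray, put the cactus, the jar and the stapler back, each on the very cork disc it came from, with the stapler in line with the clamp as it was. Keep the three upright.

Things in the scene. Friction and masses are not known exactly. Their poses are not given: they have to be found in the camera images.
- stand: Fixed white board 260 (x) x 270 (y) x 12 mm; origin at the centre of its underside, x from the robot towards the clamp. Cork discs, 76 mm across, in its top at x = -85, y = -90, 0, 90 mm. A rail 34 mm wide (x -10 to 95, top z = 24) carries the plate; a fixed lip (x 74 to 94, underside z = 35) covers the plate's rear end: slide the plate at least 20 mm to -x before lifting it.
- clampbar (a joint): Hinge of the steel clamp bar, rad: 0 = closed, grows as it swings up and back, stop at 1.5. Axis parallel to the stand's y through stand x = 105, z = 42 mm. Stiff (about 2 N at the grip rod), stays where left. Two side arms at y = +-43.5 mm, a cross bar lying on the plate at stand x = 50 mm, and the grip rod. Past about 1 rad the plate can be gripped and slid out.
- bar_grip (a point): Middle of the clamp bar's grip rod: round, 10 mm thick, free for 80 mm along the stand's y; pinch it from above, fingers closing along the stand's x (it can turn in the fingers). Closed, it is at stand x = 20, z = 82 mm, 94 mm from the hinge axis; at 1.2 rad at x = 112, z = 136 mm.
- sample: Loose dark wooden plate 100 (x) x 50 (y) x 8 mm, 50 g; origin at the centre of its underside, x lengthwise. Starts flat on the clamp's rail, underside at z = 24 mm, centre near stand x = 34 mm, lengthwise along the stand's x. It overhangs the rail by 8 mm on both sides: pinch it across its 50 mm width near its front end (at stand x about -16 mm).
- cactus: Loose terracotta pot with a round green cactus, about 0.2 kg; pot 46 mm diameter at the foot, 58 mm at the rim, rim 58 mm high, cactus top at 80 mm; origin at the centre of the foot, z up. Starts near the middle of one of the cork discs.
- jar: Loose glass jar with a metal cap, 50 mm diameter, 70 mm high, about 0.18 kg; origin at the centre of its foot, z up. Starts near the middle of one of the cork discs.
- stapler: Loose black stapler 110 (x) x 30 (y) x 44 mm high, upper part 26 mm wide, about 0.2 kg; origin at the centre of its underside, x lengthwise. Starts near the middle of one of the cork discs, its length roughly along the stand's x.
- mat: Fixed grey felt mat, the side area, 300 (x) x 150 (y) x 3 mm thick; origin at the centre of its underside. It lies to the left or to the right of the stand.
- tray: Fixed grey open tray, outside 180 (x) x 150 (y) x 20 mm high, walls and floor 5 mm thick; origin at the centre of its underside, x lengthwise. It lies on the other side of the stand from the mat.
Not all that is in view belongs to the job. Several things have the shape of the stapler; the one meant has the colours described above.

How it is judged:
By the outcome, as a careful person would: the job done as asked, in the order asked, and still so for the second after the job is handed in, with the robot touching nothing.
It also fails if it takes over 147 s, if anything falls off the work surface, if the arm or the gripper's body presses on something with over 40 N, if the wrist force passes 120 N, or if a joint passes its speed limit or range.

## Working session

There is one attempt and no reset: what is moved stays moved. The work goes in short steps, Python scripts to look and compute and a shell command to move; the robot and the scene stay as the last step left them, time stands still between calls to the robot, and variables do not carry over. Pictures are saved under pics/ and viewed, at most 14 in all, crops included, and the job is handed in when it is done.

```bash
ls; mkdir -p pics; cat > h.py <<'E'
from workcell import manip
import numpy as np, cv2
from scipy.spatial.transform import Rotation as R
def save(p,name,crop=None):
    f=p["frame"][:,:,::-1]
    if crop: x0,y0,x1,y1,s=crop; f=cv2.resize(f[y0:y1,x0:x1],None,fx=s,fy=s,interpolation=cv2.INTER_CUBIC)
    cv2.imwrite("pics/"+name,f)
def rot(p):
    a=np.array(p["attitude"]); return a if a.shape==(3,3) else R.from_quat(a).as_matrix()
def pix2plane(p,uv,z):
    K=np.array(p["camera_matrix"]); d=np.linalg.inv(K)@np.array([uv[0],uv[1],1.]); d=rot(p)@(d*[1,-1,-1]); e=np.array(p["eye"])
    return e+d*(z-e[2])/d[2]
def proj(p,X):
    K=np.array(p["camera_matrix"]); c=rot(p).T@(np.array(X)-p["eye"]); q=K@(c*[1,-1,-1]); return q[:2]/q[2]
E
python3 - <<'E'
from h import *
o=manip.get_obs(); print({k:np.round(v,3).tolist() for k,v in o.items()}, manip.tcp_to_grasp)
for n in ["top","scene"]:
    p=manip.camera(n); save(p,n+"0.png"); print(n,{k:(np.round(v,3).tolist() if k!="frame" else 0) for k,v in p.items()})
    for t in ["stand","clampbar","bar_grip","sample","cactus","jar","stapler","mat","tray"]:
        try: print(t,[(np.round(d["at"],3).tolist(),round(d["score"],2),proj(p,d["at"]).round().tolist()) for d in manip.tip_of(p,t)][:5])
        except Exception as e: print(t,e)
E
```

```text
pics
{'clock': 0.0, 'joint_pos': [1.079, 0.333, -0.065, 1.461, 0.022, 1.35, -0.088], 'joint_velocities': [0.001, -0.001, 0.0, -0.0, -0.0, -0.001, 0.0], 'tau': [0.0, -62.542, 0.049, -39.161, 0.016, 0.01, -0.0], 'position': [0.282, -0.557, 0.23], 'ee_rot': [0.973, 0.232, -0.0, -0.001], 'ft_force': [-0.514, 0.341, 0.5], 'torque': [-0.001, -0.01, -0.035], 'grasp_force': 0.0, 'grip_width': 0.998} 0.0187
top {'frame': 0, 'camera_matrix': [[619.736, 0.0, 317.743], [0.0, 619.736, 235.71], [0.0, 0.0, 1.0]], 'eye': [0.373, -0.017, 1.192], 'attitude': [0.053, -0.052, -0.702, 0.708], 'shot': 1}
stand [([0.592, 0.008, 0.005], 0.57, [307.0, 214.0])]
clampbar it knows: bar_grip, cactus, jar, mat, sample, stand, stapler, tray
bar_grip [([0.615, 0.004, 0.082], 0.97, [308.0, 194.0])]
sample [([0.632, 0.014, 0.025], 0.8, [304.0, 192.0])]
cactus [([0.509, 0.004, 0.011], 0.6, [308.0, 256.0]), ([0.515, -0.09, 0.01], 0.24, [357.0, 253.0])]
jar [([0.507, 0.089, 0.014], 0.92, [263.0, 256.0])]
stapler [([0.329, 0.107, 0.004], 0.92, [253.0, 351.0]), ([0.366, -0.061, -0.002], 0.81, [341.0, 332.0]), ([0.517, -0.
[... 231 characters left out ...]
.0, 0.0, 1.0]], 'eye': [0.947, 0.178, 0.824], 'attitude': [0.148, 0.227, 0.808, 0.523], 'shot': 2}
stand [([0.594, 0.01, 0.0], 0.82, [309.0, 291.0])]
clampbar it knows: bar_grip, cactus, jar, mat, sample, stand, stapler, tray
bar_grip [([0.617, 0.007, 0.082], 0.95, [302.0, 282.0])]
sample [([0.63, 0.01, 0.025], 0.92, [301.0, 300.0])]
cactus [([0.506, 0.007, 0.014], 0.67, [325.0, 253.0])]
jar [([0.504, 0.086, 0.006], 0.73, [359.0, 267.0])]
stapler [([0.327, 0.108, -0.002], 0.96, [396.0, 211.0]), ([0.518, -0.09, 0.01], 0.91, [281.0, 242.0]), ([0.364, -0.063, 0.003], 0.69, [321.0, 197.0])]
mat [([0.509, -0.331, 0.003], 0.68, [189.0, 205.0])]
tray [([0.514, 0.321, -0.005], 0.56, [466.0, 317.0])]
```

View pics/top0.png

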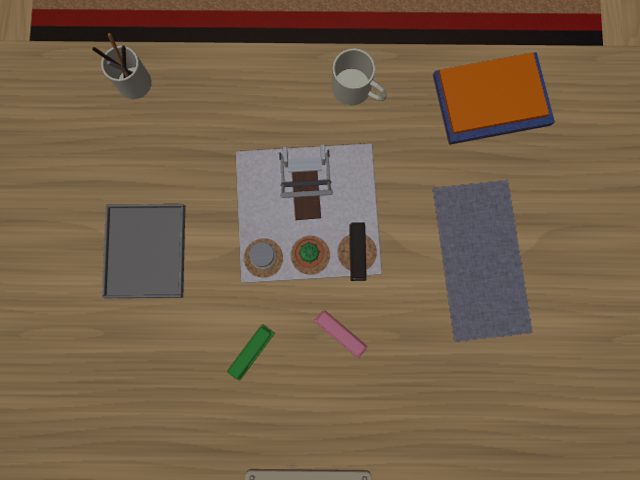

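View pics/scene0.png

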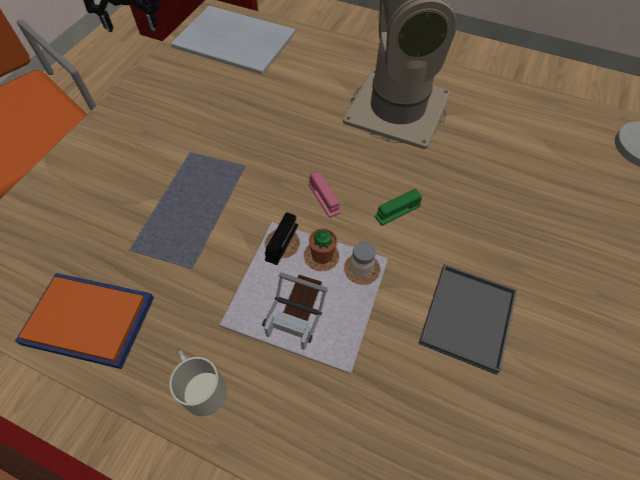

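The top view shows the stand around (309,213), with jar (262,255), cactus (310,253) and black stapler (358,252) on the discs. The mat is on the right (482,260), the tray on the left (145,250).

Stapler look-alikes: black (358,252), green (250,352) and pink (341,334). I choose black and will check it in one crop while measuring.

```bash
python3 - <<'E'
from h import *
p=manip.camera("top"); save(p,"crop1.png",(220,130,400,300,4))
def quad(name,z):
    m=manip.masks_of(p,name)[0]["region"].astype(np.uint8)
    if name=="stand": m=cv2.morphologyEx(m,cv2.MORPH_CLOSE,np.ones((41,41),np.uint8))
    c=max(cv2.findContours(m,0,2)[0],key=cv2.contourArea).reshape(-1,2)
    W=np.array([pix2plane(p,q,z)[:2] for q in c.astype(float)])
    r=cv2.minAreaRect((W*1000).astype(np.float32)); print(name,r)
quad("stand",.012); quad("mat",.003); quad("tray",.02); quad("sample",.032)
for d in manip.masks_of(p,"stapler"):
    m=d["region"]; print("stapler",d["score"],p["frame"][m].mean(0)); c=np.argwhere(m)[:,::-1].astype(float)
    W=np.array([pix2plane(p,q,.056)[:2] for q in c]); print(cv2.minAreaRect((W*1000).astype(np.float32)))
for n,z in [("cactus",.012+.058),("jar",.012+.07)]:
  for d in manip.masks_of(p,n)[:2]:
    m=d["region"]; c=np.argwhere(m)[:,::-1].astype(float)
    W=np.array([pix2plane(p,q,z)[:2] for q in c]); print(n,d["score"],cv2.minEnclosingCircle((W*1000).astype(np.float32)),W.mean(0))
# cork discs by colour
f=cv2.cvtColor(p["frame"],cv2.COLOR_RGB2HSV)
for (u,v) in [(239,151),(372,144),(380,274),(241,282)]: print(pix2plane(p,(u,v),.012).round(4))
E
```

```text
stand ((596.3219604492188, 6.678314208984375), (263.6379699707031, 271.4913024902344), 4.572720050811768)
mat ((507.4390869140625, -330.5143127441406), (299.4286193847656, 151.48934936523438), 6.912103652954102)
tray ((516.5288696289062, 317.1545715332031), (179.57366943359375, 153.79544067382812), 0.8851361870765686)
sample ((600.4768676757812, 6.999300003051758), (46.403472900390625, 49.78374099731445), 5.139375686645508)
stapler 0.95 [40.2759009  98.06306306 44.5472973 ]
((328.72247314453125, 105.63246154785156), (28.57477569580078, 104.16227722167969), 54.10029602050781)
stapler 0.94 [144.44891641  89.374613   104.25283798]
((362.8767395019531, -56.62278747558594), (105.83307647705078, 31.5706787109375), 51.23389434814453)
stapler 0.89 [37.44740024 33.11366385 31.96614268]
((513.8842163085938, -87.4080810546875), (104.13056182861328, 29.583032608032227), 0.4840942621231079)
cactus 0.86 ((508.45684814453125, 1.4572299718856812), 28.674335479736328) [0.50843053 0.00145634]
jar 0.95 ((500.5457763671875, 84.1402816772461), 27.025060653686523) [0.49988982 0.08473314]
[0.715  0.1417 0.012 ]
[ 0.7313 -0.1197  0.012 ]
[ 0.4752 -0.1338  0.012 ]
[0.4577 0.1309 0.012 ]
```

View pics/crop1.png

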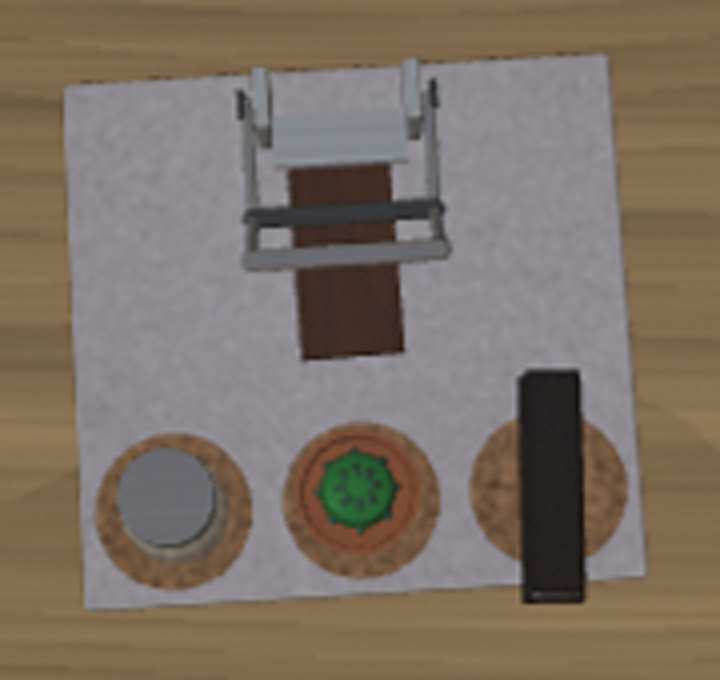

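Close crop confirms it: the stapler at top (358,252) is black, with the cactus in the middle and the jar on the left (+y) disc. Heading for the cactus first.

```bash
python3 -m jog '{"offset":[[0.014,0.035,0],[0.014,0.035,0],[0.014,0.035,0],[0.014,0.035,0],[0.014,0.035,0],[0.014,0.035,0],[0.014,0.035,0],[0.014,0.035,0],[0.014,0.035,0],[0.014,0.035,0],[0.014,0.035,0],[0.014,0.035,0],[0.014,0.035,0],[0.014,0.035,0],[0.014,0.035,-0.01],[0.014,0.035,-0.02],[0,0,-0.02],[0,0,-0.02]],"yaw":[4,4,4,4,4,4,4,4,4,4,4,4,4,4,4,4,3,0],"jaw":[0,0,0,0,0,0,0,0,0,0,0,0,0,0,0,0,0,0]}' 50
python3 - <<'E'
from h import *
o=manip.get_obs(); print(R.from_quat(o["ee_rot"]).as_matrix()[:,1].round(3), np.round(o["joint_pos"],2))
p=manip.camera("top")
for X in [(.510,.0005,.012),(.5044,.0903,.012),(.516,-.0893,.012)]: print(proj(p,X))
E
```

```text
clock: 2.8
position: [0.5066, 0.0044, 0.1613]
ee_rot: [0.68, 0.733, 0.001, 0.0]
ft_force: [0.2, -1.9, -0.2]
grip_width: 0.999
grasp_force: 0.0
[0.997 0.075 0.001] [ 0.49  0.18 -0.64  1.83  0.12  1.17 -0.11]
[309.76962387 255.26541113]
[262.83881688 257.77972413]
[356.65003062 252.54653203]
```

```bash
python3 -m jog '{"offset":[[0.0015,-0.002,-0.03],[0,0,-0.03],[0,0,-0.03],[0,0,-0.02],[0,0,-0.015],[0,0,0],[0,0,0],[0,0,0],[0,0,0],[0,0,0],[0,0,0],[0,0,0],[0,0,0]],"yaw":[0,0,0,0,0,0,0,0,0,0,0,0,0],"jaw":[0,0,0,0,0,0,1,1,1,1,1,1,1]}' 50
```

```text
clock: 3.93
position: [0.5087, -0.0006, 0.0389]
ee_rot: [0.683, 0.73, 0.001, 0.001]
ft_force: [-1.3, -0.3, 7.4]
grip_width: 0.644
grasp_force: 51.1
```

```bash
python3 -m jog '{"offset":[[0,0,0.02],[0,0,0.03],[0,0,0.035],[0.005,-0.015,0.01],[0.0107,-0.0345,0],[0.0107,-0.0345,0],[0.0107,-0.0345,0],[0.0107,-0.0345,0],[0.0107,-0.0345,0],[0.0107,-0.0345,0],[0.0107,-0.0345,0],[0.0107,-0.0345,0],[0.0107,-0.0345,0],[0.005,-0.02,-0.01],[0,0,-0.03],[0,0,-0.03],[0,0,0],[0,0,0]],"yaw":[0,0,0,0,0,0,0,0,0,0,0,0,0,0,0,0,0,0],"jaw":[1,1,1,1,1,1,1,1,1,1,1,1,1,1,1,1,1,1]}'
```

```text
clock: 5.43
position: [0.6131, -0.3454, 0.0615]
ee_rot: [0.683, 0.731, -0.0, -0.001]
ft_force: [0.2, 0.0, -0.7]
grip_width: 0.644
grasp_force: 53.9
```

```bash
python3 -m jog '{"offset":[[0.002,-0.001,-0.015],[0,0,-0.01],[0,0,-0.004],[0,0,0],[0,0,0]],"yaw":[0,0,0,0,0],"jaw":[1,1,1,1,1]}'; python3 - <<'E'
from h import *
p=manip.camera("scene"); save(p,"s1.png",(100,130,340,330,3))
E
```

```text
clock: 5.85
position: [0.616, -0.3469, 0.0331]
ee_rot: [0.683, 0.731, 0.0, 0.0]
ft_force: [-0.6, -0.2, -2.3]
grip_width: 0.64
grasp_force: 53.9
```

View pics/s1.png

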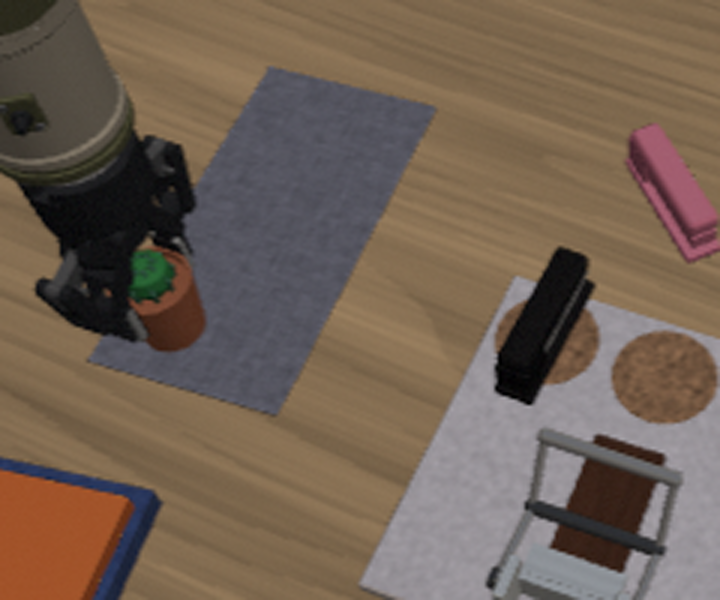

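The pot hangs upright just above the mat, at crop (168,310). Lowering it the last millimetres, releasing, then going to the jar.

```bash
python3 -m jog '{"offset":[[0,0,-0.003],[0,0,-0.001],[0,0,0],[0,0,0],[0,0,0],[0,0,0],[0,0,0],[0,0,0],[0,0,0]],"yaw":[0,0,0,0,0,0,0,0,0],"jaw":[1,1,1,0,0,0,0,0,0]}'
python3 -m jog '{"offset":[[0,0,0.03],[0,0,0.035],[0,0,0.035],[0,0.01,0.02],[-0.0093,0.036,0],[-0.0093,0.036,0],[-0.0093,0.036,0],[-0.0093,0.036,0],[-0.0093,0.036,0],[-0.0093,0.036,0],[-0.0093,0.036,0],[-0.0093,0.036,0],[-0.0093,0.036,0],[-0.0093,0.036,0],[-0.0093,0.036,0],[-0.0093,0.028,0],[0,0,0],[0,0,0]],"yaw":[0,0,0,0,0,0,0,0,0,0,0,0,0,0,0,0,0,0],"jaw":[0,0,0,0,0,0,0,0,0,0,0,0,0,0,0,0,0,0]}'
```

```text
clock: 6.65
position: [0.6158, -0.3469, 0.0287]
ee_rot: [0.683, 0.731, 0.0, -0.0]
ft_force: [-0.0, 0.5, -0.4]
grip_width: 1.003
grasp_force: 0.0
clock: 8.15
position: [0.5039, 0.0888, 0.1491]
ee_rot: [0.682, 0.732, 0.0, 0.0]
ft_force: [0.4, 0.2, 0.4]
grip_width: 0.999
grasp_force: 0.0
```

```bash
python3 -m jog '{"offset":[[0,-0.001,-0.03],[0,0,-0.03],[0,0,-0.03],[0,0,-0.018],[0,0,-0.01],[0,0,0],[0,0,0],[0,0,0],[0,0,0],[0,0,0],[0,0,0],[0,0,0],[0,0,0]],"yaw":[0,0,0,0,0,0,0,0,0,0,0,0,0],"jaw":[0,0,0,0,0,0,1,1,1,1,1,1,1]}' 50
```

```text
clock: 9.23
position: [0.5054, 0.0861, 0.0326]
ee_rot: [0.683, 0.73, 0.001, 0.001]
ft_force: [-2.4, -1.4, 9.4]
grip_width: 0.562
grasp_force: 50.3
```

```bash
python3 -m jog '{"offset":[[0,0,0.02],[0,0,0.03],[0,0,0.035],[0,-0.017,0.01],[0.0018,-0.0345,0],[0.0018,-0.0345,0],[0.0018,-0.0345,0],[0.0018,-0.0345,0],[0.0018,-0.0345,0],[0.0018,-0.0345,0],[0.0018,-0.0345,0],[0.0018,-0.0345,0],[0.0018,-0.0345,0],[0.0018,-0.0345,0],[0,-0.017,-0.01],[0,0,-0.03],[0,0,-0.03],[0,0,-0.02],[0,0,0],[0,0,0]],"yaw":[0,0,0,0,0,0,0,0,0,0,0,0,0,0,0,0,0,0,0,0],"jaw":[1,1,1,1,1,1,1,1,1,1,1,1,1,1,1,1,1,1,1,1]}'
```

```text
clock: 10.9
position: [0.522, -0.2926, 0.0359]
ee_rot: [0.683, 0.731, -0.0, -0.001]
ft_force: [0.4, -0.2, -0.9]
grip_width: 0.567
grasp_force: 52.9
```

```bash
python3 -m jog '{"offset":[[0,0,-0.008],[0,0,-0.005],[0,0,-0.001],[0,0,0],[0,0,0],[0,0,0],[0,0,0],[0,0,0],[0,0,0],[0,0,0]],"yaw":[0,0,0,0,0,0,0,0,0,0],"jaw":[1,1,1,1,0,0,0,0,0,0]}'
python3 -m jog '{"offset":[[0,0,0.03],[0,0,0.035],[0,0,0.035],[0,0.015,0.02],[0,0.015,0],[0,0.015,0],[0,0.015,0],[0,0.015,0],[0,0.015,0],[0,0.015,0],[0,0.015,0],[-0.001,0.015,0],[-0.001,0.015,0],[-0.001,0.015,0],[-0.001,0.015,0],[-0.001,0.015,0],[-0.001,0.015,0],[0,0.008,0],[0,0,0],[0,0,0]],"yaw":[0,0,0,0,-6.7,-6.7,-6.7,-6.7,-6.7,-6.7,-6.7,-6.7,-6.7,-6.7,-6.7,-6.7,-6.7,-6.7,0,0],"jaw":[0,0,0,0,0,0,0,0,0,0,0,0,0,0,0,0,0,0,0,0]}'
python3 - <<'E'
from h import *
o=manip.get_obs(); print(R.from_quat(o["ee_rot"]).as_matrix()[:,1].round(3), np.round(o["joint_pos"],2))
for n in ["scene","top"]:
  p=manip.camera(n)
  for t in ["stapler","cactus","jar"]: print(t,[(np.round(d["at"],3).tolist(),round(d["score"],2)) for d in manip.tip_of(p,t)])
save(p,"t2.png",(300,150,560,350,3))
E
```

```text
clock: 11.73
position: [0.5223, -0.2929, 0.0218]
ee_rot: [0.683, 0.731, 0.0, 0.0]
ft_force: [-0.1, -0.4, 0.1]
grip_width: 0.997
grasp_force: 0.0
clock: 13.4
position: [0.5163, -0.0749, 0.1419]
ee_rot: [1.0, 0.003, 0.0, 0.0]
ft_force: [0.7, -1.1, -0.5]
grip_width: 0.999
grasp_force: 0.0
[ 0.006 -1.     0.   ] [ 0.4   0.2  -0.38  1.83  0.08  1.13 -1.57]
stapler [([0.522, -0.09, 0.009], 0.96), ([0.366, -0.064, 0.004], 0.91), ([0.327, 0.11, 0.0], 0.7)]
cactus [([0.618, -0.344, 0.005], 0.66)]
jar [([0.52, -0.295, -0.002], 0.86)]
stapler [([0.366, -0.059, 0.003], 0.59)]
cactus [([0.616, -0.34, 0.006], 0.55)]
jar [([0.527, -0.292, 0.006], 0.92)]
```

View pics/t2.png

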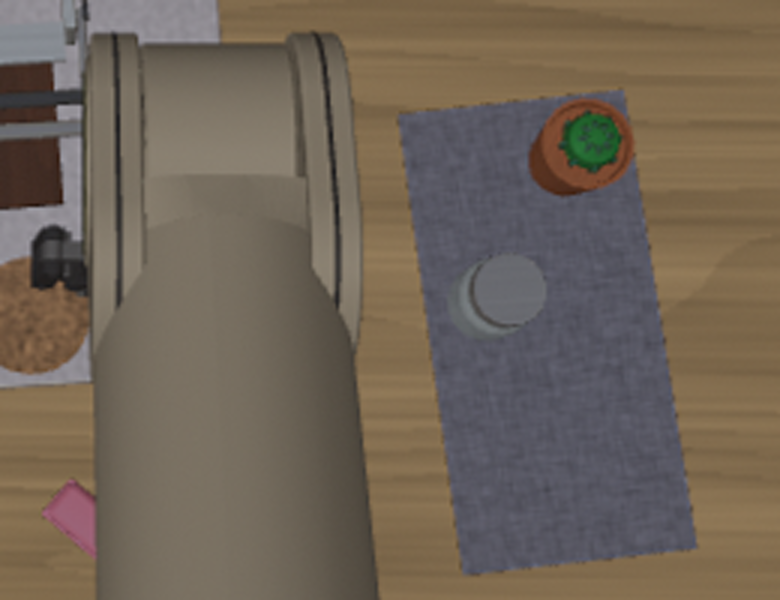

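Both stand upright on the mat: jar at crop (505,290), cactus at (585,145). Next, the stapler.

```bash
python3 -m jog '{"offset":[[0,-0.015,-0.02],[0,0,-0.03],[0,0,-0.03],[0,0,-0.025],[0,0,-0.015],[0,0,0],[0,0,0],[0,0,0],[0,0,0],[0,0,0],[0,0,0],[0,0,0],[0,0,0],[0,0,0]],"yaw":[0,0,0,0,0,0,0,0,0,0,0,0,0,0],"jaw":[0,0,0,0,0,0,1,1,1,1,1,1,1,1]}' 50
```

```text
clock: 14.97
position: [0.517, -0.09, 0.0229]
ee_rot: [1.0, 0.001, 0.001, 0.0]
ft_force: [-1.0, -0.2, 6.7]
grip_width: 0.296
grasp_force: 49.3
```

```bash
python3 -m jog '{"offset":[[0,0,0.02],[0,0,0.035],[-0.01,0,0.035],[-0.01,-0.015,0],[-0.012,-0.033,0],[-0.012,-0.033,0],[-0.012,-0.033,0],[-0.012,-0.033,0],[-0.012,-0.033,0],[-0.013,-0.033,0],[0,-0.033,0],[0,-0.004,0],[0,0,-0.03],[0,0,-0.03],[0,0,-0.02],[0,0,-0.005],[0,0,0],[0,0,0]],"yaw":[0,0,0,0,0,0,0,0,0,0,0,0,0,0,0,0,0,0],"jaw":[1,1,1,1,1,1,1,1,1,1,1,1,1,1,1,1,1,1]}'
```

```text
clock: 16.47
position: [0.4238, -0.3401, 0.0278]
ee_rot: [1.0, 0.001, 0.0, 0.0]
ft_force: [1.5, -0.5, -3.0]
grip_width: 0.297
grasp_force: 49.7
```

```bash
python3 -m jog '{"offset":[[0,0,-0.009],[0,0,-0.005],[0,0,-0.001],[0,0,0],[0,0,0],[0,0,0],[0,0,0],[0,0,0],[0,0,0],[0,0,0]],"yaw":[0,0,0,0,0,0,0,0,0,0],"jaw":[1,1,1,1,0,0,0,0,0,0]}'
python3 -m jog '{"offset":[[0,0,0.03],[0,0,0.04],[0,0,0.04],[0,0,0.03],[0.0137,0.0248,0],[0.0137,0.0248,0],[0.0137,0.0248,0],[0.0137,0.0248,0],[0.0137,0.0248,0],[0.0137,0.0248,0],[0.0137,0.0248,0],[0.0137,0.0248,0],[0.0137,0.0248,0],[0.0137,0.0248,0],[0.0137,0.0248,0],[0.0137,0.0248,0],[0.0137,0.0248,0],[0.0137,0.0248,0],[0,0,0],[0,0,0]],"yaw":[0,0,0,0,6.7,6.7,6.7,6.7,6.7,6.7,6.7,6.7,6.7,6.7,6.7,6.7,6.7,6.7,0,0],"jaw":[0,0,0,0,0,0,0,0,0,0,0,0,0,0,0,0,0,0,0,0]}'
python3 - <<'E'
from h import *
o=manip.get_obs(); print(R.from_quat(o["ee_rot"]).as_matrix()[:,1].round(3), np.round(o["joint_pos"],2))
for n in ["scene","top"]:
  p=manip.camera(n)
  for t in ["stapler","bar_grip","stand"]: print(t,[(np.round(d["at"],3).tolist(),round(d["score"],2)) for d in manip.tip_of(p,t)])
p=manip.camera("wrist"); save(p,"w1.png")
E
```

```text
clock: 17.3
position: [0.4233, -0.3399, 0.0117]
ee_rot: [1.0, 0.001, -0.0, 0.0]
ft_force: [0.1, -0.4, -0.2]
grip_width: 1.002
grasp_force: 0.0
clock: 18.97
position: [0.6152, 0.0094, 0.1514]
ee_rot: [0.682, 0.732, 0.0, -0.001]
ft_force: [-0.3, -0.8, -0.5]
grip_width: 1.0
grasp_force: 0.0
[ 0.998  0.07  -0.   ] [ 0.37  0.43 -0.58  1.56  0.24  1.22 -0.19]
stapler [([0.428, -0.337, 0.004], 0.94), ([0.365, -0.058, 0.005], 0.64), ([0.324, 0.109, -0.001], 0.64)]
bar_grip [([0.619, 0.007, 0.082], 0.76)]
stand [([0.595, 0.01, 0.001], 0.59)]
stapler [([0.331, 0.11, 0.001], 0.81), ([0.426, -0.342, 0.002], 0.63)]
bar_grip []
stand []
```

View pics/w1.png

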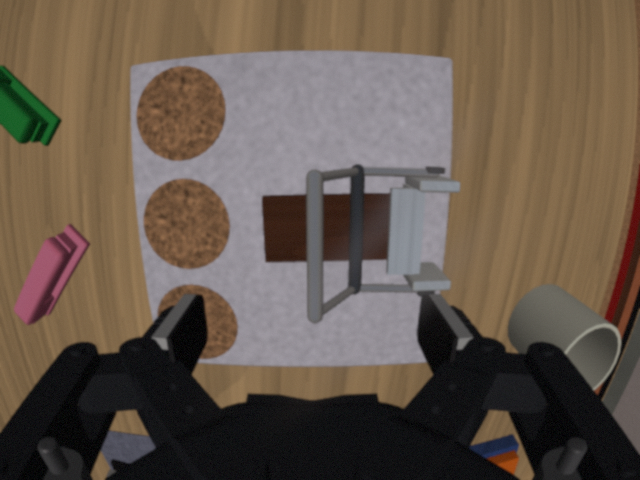

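The rod (column 316) is centred between the fingers. Lowering onto it and closing.

```bash
python3 -m jog '{"offset":[[0.001,-0.001,-0.02],[0,-0.001,-0.025],[0,0,-0.025],[0,0,-0.013],[0,0,-0.005],[0,0,0],[0,0,0],[0,0,0],[0,0,0],[0,0,0],[0,0,0],[0,0,0],[0,0,0],[0,0,0]],"yaw":[0,0,0,0,0,0,0,0,0,0,0,0,0,0],"jaw":[0,0,0.3,0.3,0.3,0.3,1,1,1,1,1,1,1,1]}' 60
```

```text
clock: 20.58
position: [0.6168, 0.0053, 0.0649]
ee_rot: [0.683, 0.731, 0.001, 0.001]
ft_force: [-0.9, -0.6, 6.6]
grip_width: 0.088
grasp_force: 58.6
```

```bash
python3 -m jog '{"offset":[[0.0044,0.0003,0.0083],[0.0052,0.0003,0.0078],[0.006,0.0004,0.0073],[0.0066,0.0004,0.0066],[0.0073,0.0005,0.0059],[0.0079,0.0005,0.0052],[0.0083,0.0006,0.0043],[0.0088,0.0006,0.0035],[0.009,0.0006,0.0026],[0.0092,0.0006,0.0017],[0.0094,0.0006,0.0008],[0.0094,0.0006,-0.0002],[0.0093,0.0006,-0.0011],[0.005,0.0004,-0.001],[0,0,0],[0,0,0],[0,0,0]],"yaw":[0,0,0,0,0,0,0,0,0,0,0,0,0,0,0,0,0],"jaw":[1,1,1,1,1,1,1,1,1,1,1,1,1,1,1,1,1]}'
python3 - <<'E'
from h import *
p=manip.camera("scene"); save(p,"s3.png",(200,180,400,380,3))
E
```

```text
clock: 22.0
position: [0.723, 0.0127, 0.1175]
ee_rot: [0.683, 0.731, 0.001, 0.001]
ft_force: [-0.6, 0.0, 4.4]
grip_width: 0.093
grasp_force: 61.1
```

View pics/s3.png

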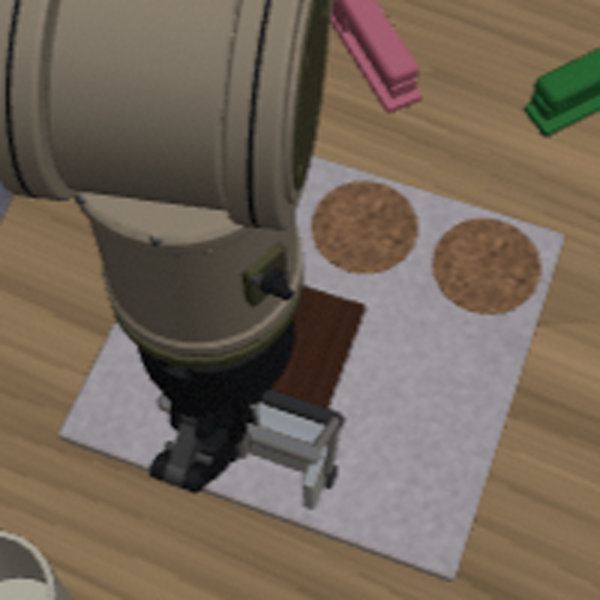

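The bar now stands well up. Releasing, then turning and hovering over the plate's front half.

```bash
python3 -m jog '{"offset":[[0,0,0],[0,0,0],[0,0,0],[0,0,0],[0,0,0],[0,0,0.02],[0,0,0.03],[0,0,0.03]],"yaw":[0,0,0,0,0,0,0,0],"jaw":[0.6,0.6,0.6,0.6,0.6,0.6,0.6,0.6]}'
python3 -m jog '{"offset":[[0,0,0.01],[-0.009,-0.0005,0],[-0.009,-0.0005,0],[-0.009,-0.0005,0],[-0.009,-0.0005,0],[-0.009,-0.0005,0],[-0.009,-0.0005,0],[-0.009,-0.0005,0],[-0.009,-0.0005,0],[-0.009,-0.0005,0],[-0.009,-0.0005,0],[-0.009,-0.0005,0],[-0.009,-0.0005,0],[-0.009,-0.0005,0],[0,0,0],[0,0,0]],"yaw":[0,-6.9,-6.9,-6.9,-6.9,-6.9,-6.9,-6.9,-6.9,-6.9,-6.9,-6.9,-6.9,-6.9,0,0],"jaw":[0,0,0,0,0,0,0,0,0,0,0,0,0,0,0,0]}'
python3 - <<'E'
from h import *
o=manip.get_obs(); print(R.from_quat(o["ee_rot"]).as_matrix()[:,1].round(3), np.round(o["joint_pos"],2))
p=manip.camera("wrist"); save(p,"w2.png")
print([(np.round(d["at"],3).tolist(),round(d["score"],2)) for d in manip.tip_of(p,"sample")])
print([(np.round(d["at"],3).tolist(),round(d["score"],2)) for d in manip.tip_of(p,"bar_grip")])
print([(np.round(d["at"],3).tolist(),round(d["score"],2)) for d in manip.tip_of(p,"stand")])
K=np.array(p["camera_matrix"]); H=np.array(p["hand_eye"]); T=np.eye(4); T[:3,:3]=R.from_quat(o["ee_rot"]).as_matrix(); T[:3,3]=o["position"]; T=T@H
m=manip.masks_of(p,"sample")[0]["region"]; c=max(cv2.findContours(m.astype(np.uint8),0,2)[0],key=cv2.contourArea).reshape(-1,2).astype(float)
q=(c-K[:2,2])/K[0,0]; r=np.linalg.norm(q,axis=1); d=np.c_[q[:,0]/r*np.sin(r),-q[:,1]/r*np.sin(r),-np.cos(r)]@T[:3,:3].T
W=T[:3,3]+d*((.032-T[2,3])/d[:,2])[:,None]; print(cv2.minAreaRect((W[:,:2]*1000).astype(np.float32)))
E
```

```text
clock: 22.72
position: [0.7212, 0.0121, 0.1955]
ee_rot: [0.683, 0.731, -0.001, -0.001]
ft_force: [0.7, 0.8, 0.5]
grip_width: 0.403
grasp_force: 0.0
clock: 24.05
position: [0.6049, 0.0058, 0.2057]
ee_rot: [0.999, 0.038, 0.0, 0.0]
ft_force: [0.6, -1.0, -0.7]
grip_width: 1.0
grasp_force: 0.0
[ 0.076 -0.997  0.   ] [ 0.18  0.32 -0.33  1.54  0.11  1.3  -1.66]
[([0.625, 0.008, 0.021], 0.66)]
[([0.72, 0.016, 0.132], 0.72)]
[]
((625.5298461914062, 8.545219421386719), (95.0706787109375, 51.959354400634766), 4.940328121185303)
```

View pics/w2.png

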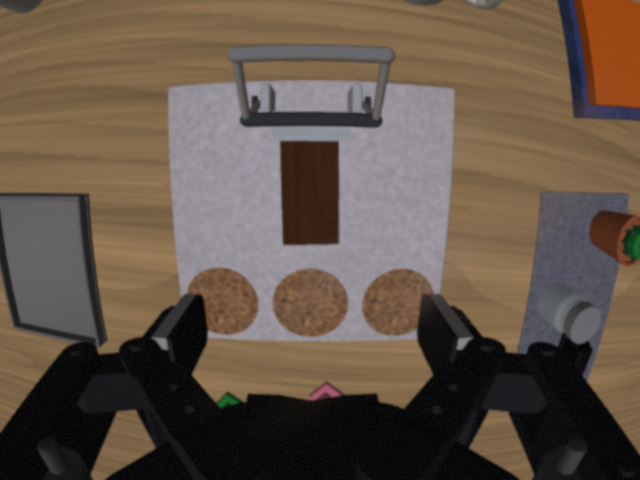

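Bar up at (312,55), plate free at (310,190). Lowering to pinch the plate.

```bash
python3 -m jog '{"offset":[[0,0.001,-0.04],[0,0,-0.04],[0,0,-0.04],[0,0,-0.035],[0,0,-0.02],[0,0,-0.01],[0,0,-0.005],[0,0,0],[0,0,0],[0,0,0],[0,0,0],[0,0,0],[0,0,0],[0,0,0]],"yaw":[0,0,0,0,0,0,0,0,0,0,0,0,0,0],"jaw":[0,0,0,0,0,0,0,0,1,1,1,1,1,1]}' 50
```

```text
clock: 25.47
position: [0.606, 0.0069, 0.0172]
ee_rot: [0.999, 0.036, 0.001, 0.0]
ft_force: [-1.4, -0.2, 6.9]
grip_width: 0.57
grasp_force: 51.3
```

```bash
python3 -m jog '{"offset":[[-0.006,-0.0004,0],[-0.01,-0.0007,0],[-0.01,-0.0007,0],[-0.01,-0.0007,0],[-0.01,-0.0007,0],[-0.006,-0.0004,0],[0,0,0],[0,0,0.01],[0,0,0.02],[0,0,0.02],[0,0,0.02],[0,0,0]],"yaw":[0,0,0,0,0,0,0,0,0,0,0,0],"jaw":[1,1,1,1,1,1,1,1,1,1,1,1]}'
python3 - <<'E'
from h import *
p=manip.camera("scene"); save(p,"s4.png",(200,180,400,380,3))
o=manip.get_obs(); p=manip.camera("wrist"); save(p,"w3.png"); print(R.from_quat(o["ee_rot"]).as_matrix()[:,1].round(3))
E
```

```text
clock: 26.47
position: [0.555, 0.0034, 0.0897]
ee_rot: [0.999, 0.036, 0.003, 0.0]
ft_force: [1.1, 0.0, 0.1]
grip_width: 0.568
grasp_force: 51.7
[ 0.073 -0.997  0.   ]
```

View pics/w3.png

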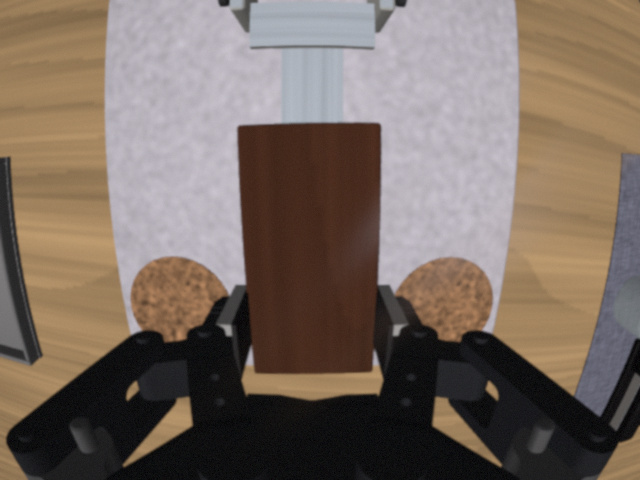

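Plate held flat near its front third (plate spans rows 123–372, centred at column 310). Carrying it to the tray.

```bash
python3 -m jog '{"offset":[[-0.003,0.015,0],[-0.006,0.033,0],[-0.006,0.033,0],[-0.006,0.033,0],[-0.006,0.033,0],[-0.006,0.033,0],[-0.007,0.033,0],[-0.007,0.033,0],[-0.007,0.033,0],[-0.006,0.03,0],[0,0.006,0],[0,0,-0.02],[0,0,-0.02],[0,0,0],[0,0,0]],"yaw":[0,-0.5,-0.5,-0.5,-0.5,-0.5,-0.5,0,0,0,0,0,0,0,0],"jaw":[1,1,1,1,1,1,1,1,1,1,1,1,1,1,1]}'
python3 - <<'E'
from h import *
o=manip.get_obs(); print(R.from_quat(o["ee_rot"]).as_matrix()[:,1].round(3))
p=manip.camera("scene")
for t in ["tray","sample"]: print(t,[(np.round(d["at"],3).tolist(),round(d["score"],2)) for d in manip.tip_of(p,t)])
p=manip.camera("wrist"); save(p,"w4.png")
for t in ["tray","sample"]: print(t,[(np.round(d["at"],3).tolist(),round(d["score"],2)) for d in manip.tip_of(p,t)])
E
```

```text
clock: 27.82
position: [0.4918, 0.3173, 0.044]
ee_rot: [1.0, 0.01, -0.002, 0.001]
ft_force: [-0.4, 0.2, 0.2]
grip_width: 0.57
grasp_force: 51.7
[ 0.02  -1.     0.002]
tray [([0.514, 0.319, -0.005], 0.56)]
sample [([0.515, 0.317, 0.053], 0.6), ([0.597, 0.009, -0.002], 0.24)]
tray []
sample [([0.513, 0.318, 0.05], 0.95)]
```

View pics/w4.png

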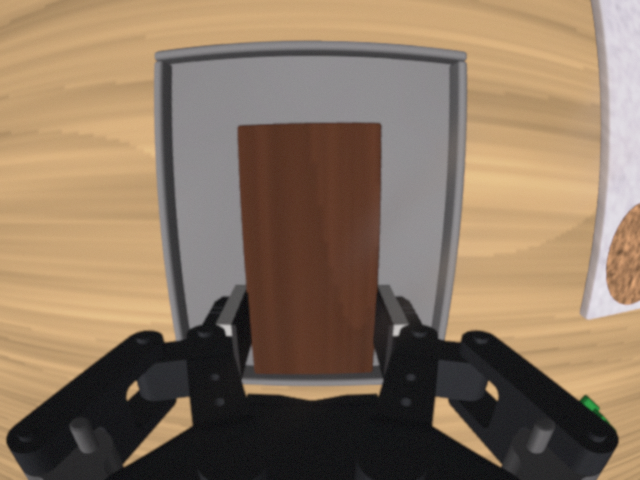

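The plate is over the tray, centred left-to-right (column 310 between walls 163 and 457). Lowering.

```bash
python3 -m jog '{"offset":[[0.003,0.0015,-0.015],[0,0,-0.013],[0,0,-0.008],[0,0,-0.003],[0,0,0],[0,0,0]],"yaw":[0,0,0,0,0,0],"jaw":[1,1,1,1,1,1]}'
```

```text
clock: 28.62
position: [0.4958, 0.3198, 0.0066]
ee_rot: [1.0, 0.01, -0.0, 0.0]
ft_force: [-0.1, -0.8, -0.2]
grip_width: 0.568
grasp_force: 51.7
```

```bash
python3 -m jog '{"offset":[[0,0,-0.002],[0,0,-0.001],[0,0,0]],"yaw":[0,0,0],"jaw":[1,1,1]}'
```

```text
clock: 28.87
position: [0.496, 0.3197, 0.0036]
ee_rot: [1.0, 0.01, 0.0, 0.0]
ft_force: [-0.7, 0.4, -0.4]
grip_width: 0.571
grasp_force: 51.7
```

```bash
python3 -m jog '{"offset":[[0,0,-0.002],[0,0,-0.001],[0,0,0]],"yaw":[0,0,0],"jaw":[1,1,1]}'
```

```text
clock: 29.12
position: [0.4962, 0.3199, 0.0024]
ee_rot: [1.0, 0.01, 0.0, 0.0]
ft_force: [-6.9, -4.8, 20.1]
grip_width: 0.566
grasp_force: 62.9
```

```bash
python3 -m jog '{"offset":[[0,0,0.0015],[0,0,0],[0,0,0],[0,0,0],[0,0,0],[0,0,0],[0,0,0.02],[0,0,0.03],[0,0,0.03],[0,0,0.03]],"yaw":[0,0,0,0,0,0,0,0,0,0],"jaw":[1,0.1,0.1,0.1,0.1,0.1,0.1,0.1,0.1,0]}'
python3 - <<'E'
from h import *
p=manip.camera("scene"); print([(np.round(d["at"],3).tolist(),round(d["score"],2)) for d in manip.tip_of(p,"sample")])
o=manip.get_obs(); p=manip.camera("wrist"); save(p,"w5.png"); print([(np.round(d["at"],3).tolist(),round(d["score"],2)) for d in manip.tip_of(p,"sample")])
K=np.array(p["camera_matrix"]); H=np.array(p["hand_eye"]); T=np.eye(4); T[:3,:3]=R.from_quat(o["ee_rot"]).as_matrix(); T[:3,3]=o["position"]; T=T@H
for n,z in [("sample",.013),("tray",.02)]:
    m=manip.masks_of(p,n)[0]["region"]; c=max(cv2.findContours(m.astype(np.uint8),0,2)[0],key=cv2.contourArea).reshape(-1,2).astype(float)
    q=(c-K[:2,2])/K[0,0]; r=np.linalg.norm(q,axis=1); d=np.c_[q[:,0]/r*np.sin(r),-q[:,1]/r*np.sin(r),-np.cos(r)]@T[:3,:3].T
    W=T[:3,3]+d*((z-T[2,3])/d[:,2])[:,None]; print(n,cv2.minAreaRect((W[:,:2]*1000).astype(np.float32)))
E
```

```text
clock: 29.95
position: [0.4955, 0.3196, 0.113]
ee_rot: [1.0, 0.01, -0.0, 0.0]
ft_force: [0.4, 0.5, -0.0]
grip_width: 0.993
grasp_force: 0.0
[([0.521, 0.322, 0.007], 0.85), ([0.724, 0.012, 0.134], 0.48)]
[([0.516, 0.32, 0.005], 0.62)]
sample ((520.9717407226562, 320.6607666015625), (99.53993225097656, 50.41828918457031), 2.4314181804656982)
tray ((518.4364624023438, 319.726318359375), (180.90281677246094, 150.33840942382812), 0.9675334095954895)
```

View pics/w5.png

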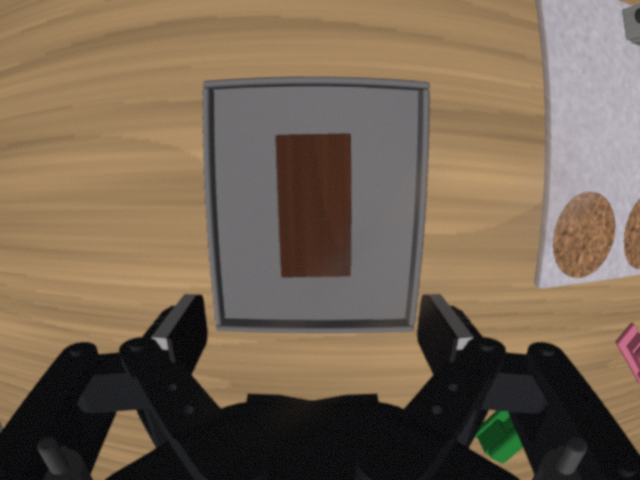

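The plate lies flat and centred in the tray (plate (314,205), tray (316,205)), within 3 mm and 1.5°. Next, the stapler.

```bash
python3 -m jog '{"offset":[[-0.002,-0.02,0.01],[-0.004,-0.0368,0],[-0.004,-0.0368,0],[-0.004,-0.0368,0],[-0.004,-0.0368,0],[-0.004,-0.0368,0],[-0.004,-0.0368,0],[-0.004,-0.0368,0],[-0.004,-0.0368,0],[-0.004,-0.0368,0],[-0.004,-0.0368,0],[-0.004,-0.0368,0],[-0.004,-0.0368,0],[-0.004,-0.0368,0],[-0.004,-0.0368,0],[-0.004,-0.0368,0],[-0.004,-0.0368,0],[-0.004,-0.0368,0],[-0.002,-0.0148,0],[0,0,0]],"yaw":[0,0,0,0,0,0,0,0,0,0,0,0,0,0,0,0,0,0,0,0],"jaw":[0,0,0,0,0,0,0,0,0,0,0,0,0,0,0,0,0,0,0,0]}'
python3 -m jog '{"offset":[[0,0,-0.02],[0,0,0],[0,0,0]],"yaw":[0,0,0],"jaw":[0,0,0]}'
python3 - <<'E'
from h import *
o=manip.get_obs(); print(R.from_quat(o["ee_rot"]).as_matrix()[:,1].round(3), np.round(o["joint_pos"],2))
E
```

```text
clock: 31.92
position: [0.4213, -0.3447, 0.1204]
ee_rot: [1.0, 0.007, -0.001, 0.0]
ft_force: [-0.6, 0.7, -0.4]
grip_width: 1.0
grasp_force: 0.0
clock: 32.17
position: [0.4231, -0.339, 0.1005]
ee_rot: [1.0, 0.011, -0.002, -0.001]
ft_force: [-0.2, -0.6, -0.4]
grip_width: 1.002
grasp_force: 0.0
[ 0.021 -1.    -0.002] [ 0.59  0.27 -0.    1.83  0.    1.05 -0.96]
```

```bash
python3 -m jog '{"offset":[[0,-0.001,-0.03],[0,0,-0.03],[0,0,-0.018],[0,0,-0.009],[0,0,0],[0,0,0],[0,0,0],[0,0,0],[0,0,0],[0,0,0],[0,0,0],[0,0,0],[0,0,0]],"yaw":[0,0,0,0,0,0,0,0,0,0,0,0,0],"jaw":[0,0,0,0,0,1,1,1,1,1,1,1,1]}' 50
```

```text
clock: 33.25
position: [0.4243, -0.342, 0.0159]
ee_rot: [1.0, 0.01, 0.0, 0.0]
ft_force: [-1.6, 1.0, 7.0]
grip_width: 0.293
grasp_force: 49.2
```

```bash
python3 -m jog '{"offset":[[0,0,0.02],[0,0,0.035],[0,0,0.035],[0.002,0.015,0],[0.012,0.03,0],[0.012,0.03,0],[0.012,0.03,0],[0.012,0.03,0],[0.012,0.03,0],[0.012,0.03,0],[0.012,0.03,0],[0.0067,0.025,0],[0,0.0027,0],[0,0,-0.03],[0,0,-0.025],[0,0,-0.01],[0,0,0],[0,0,0]],"yaw":[0,0,0,0,0.5,0.5,0.5,0.5,0,0,0,0,0,0,0,0,0,0],"jaw":[1,1,1,1,1,1,1,1,1,1,1,1,1,1,1,1,1,1]}'
python3 - <<'E'
from h import *
o=manip.get_obs(); print(R.from_quat(o["ee_rot"]).as_matrix()[:,1].round(3), np.round(o["joint_pos"],2))
p=manip.camera("scene"); save(p,"s6.png",(200,180,400,330,4))
for t in ["stapler","stand"]: print(t,[(np.round(d["at"],3).tolist(),round(d["score"],2)) for d in manip.tip_of(p,t)])
E
```

```text
clock: 34.75
position: [0.5164, -0.0892, 0.0403]
ee_rot: [1.0, 0.027, -0.0, -0.0]
ft_force: [-0.0, -0.5, -0.9]
grip_width: 0.293
grasp_force: 49.8
[ 0.055 -0.998 -0.   ] [ 0.24  0.32 -0.18  1.92  0.07  0.91 -1.49]
stapler [([0.328, 0.113, -0.0], 0.96), ([0.365, -0.064, 0.004], 0.91), ([0.52, -0.087, 0.024], 0.77)]
stand [([0.6, 0.01, -0.002], 0.86), ([0.505, -0.331, 0.002], 0.65)]
```

View pics/s6.png

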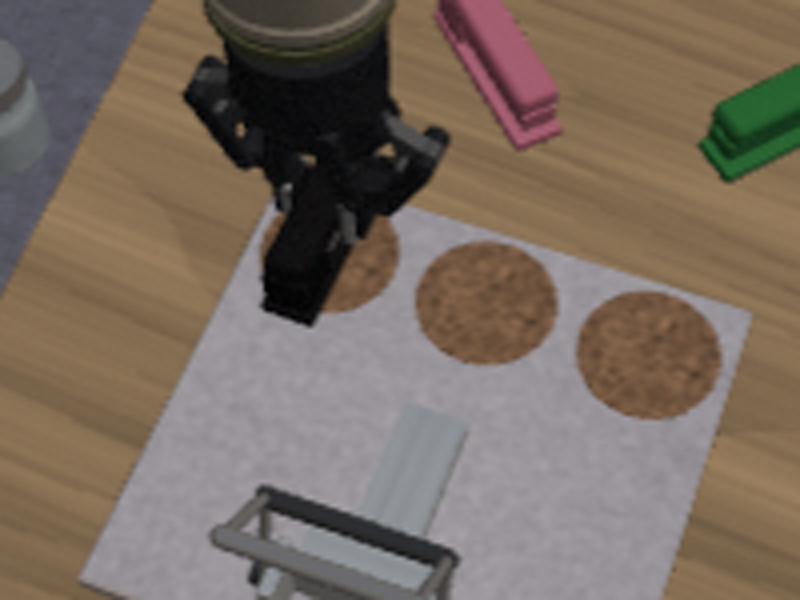

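Stapler is held upright over its disc, in line with the clamp. Setting it down, then fetching the jar.

```bash
python3 -m jog '{"offset":[[0,0,-0.01],[0,0,-0.004],[0,0,-0.002],[0,0,0],[0,0,0],[0,0,0],[0,0,0],[0,0,0],[0,0,0],[0,0,0]],"yaw":[0,0,0,0,0,0,0,0,0,0],"jaw":[1,1,1,1,0.2,0.2,0.2,0.2,0.2,0.2]}'
python3 -m jog '{"offset":[[0,0,0.03],[0,0,0.035],[0,0,0.035],[0,0,0.02],[0,-0.016,0],[0,-0.016,0],[0,-0.016,0],[0,-0.016,0],[0,-0.016,0],[0,-0.016,0],[0,-0.016,0],[0.001,-0.016,0],[0.001,-0.016,0],[0.001,-0.016,0],[0.001,-0.016,0],[0.001,-0.016,0],[0.001,-0.012,0],[0,0,0],[0,0,0]],"yaw":[0,0,0,0,7,7,7,7,7,7,7,7,7,7,7,7,7,0,0],"jaw":[0,0,0,0,0,0,0,0,0,0,0,0,0,0,0,0,0,0,0]}'
```

```text
clock: 35.73
position: [0.5166, -0.089, 0.0239]
ee_rot: [1.0, 0.028, -0.0, 0.0]
ft_force: [-0.3, 0.0, -0.9]
grip_width: 0.799
grasp_force: 0.0
clock: 37.32
position: [0.5223, -0.2931, 0.1437]
ee_rot: [0.683, 0.731, 0.0, -0.0]
ft_force: [0.2, 0.7, 0.1]
grip_width: 1.0
grasp_force: 0.0
```

```bash
python3 -m jog '{"offset":[[0,0,-0.03],[0,0,-0.03],[0,0,-0.03],[0,0,-0.021],[0,0,-0.01],[0,0,0],[0,0,0],[0,0,0],[0,0,0],[0,0,0],[0,0,0],[0,0,0],[0,0,0]],"yaw":[0,0,0,0,0,0,0,0,0,0,0,0,0],"jaw":[0,0,0,0,0,0,1,1,1,1,1,1,1]}' 50
```

```text
clock: 38.4
position: [0.5237, -0.2934, 0.0252]
ee_rot: [0.681, 0.732, 0.0, 0.001]
ft_force: [-2.3, 2.4, 8.1]
grip_width: 0.562
grasp_force: 50.7
```

```bash
python3 -m jog '{"offset":[[0,0,0.02],[0,0,0.035],[0,0,0.04],[-0.0003,0.018,0],[-0.002,0.035,0],[-0.002,0.035,0],[-0.002,0.035,0],[-0.002,0.035,0],[-0.002,0.035,0],[-0.002,0.035,0],[-0.002,0.035,0],[-0.002,0.035,0],[-0.002,0.035,0],[-0.001,0.035,0],[0,0.0154,0],[0,0,-0.03],[0,0,-0.03],[0,0,-0.018],[0,0,0],[0,0,0]],"yaw":[0,0,0,0,0,0,0,0,0,0,0,0,0,0,0,0,0,0,0,0],"jaw":[1,1,1,1,1,1,1,1,1,1,1,1,1,1,1,1,1,1,1,1]}'
```

```text
clock: 40.07
position: [0.503, 0.0904, 0.0403]
ee_rot: [0.681, 0.732, -0.0, -0.0]
ft_force: [0.4, 1.1, -0.6]
grip_width: 0.558
grasp_force: 52.6
```

```bash
python3 -m jog '{"offset":[[0.0015,0,-0.003],[0,0,-0.003],[0,0,-0.001],[0,0,0],[0,0,0],[0,0,0],[0,0,0],[0,0,0],[0,0,0],[0,0,0]],"yaw":[0,0,0,0,0,0,0,0,0,0],"jaw":[1,1,1,1,0,0,0,0,0,0]}'
python3 -m jog '{"offset":[[0,0,0.03],[0,0,0.035],[0,0,0.035],[0,-0.01,0.02],[0.0093,-0.0355,0],[0.0093,-0.0355,0],[0.0093,-0.0355,0],[0.0093,-0.0355,0],[0.0093,-0.0355,0],[0.0093,-0.0355,0],[0.0093,-0.0355,0],[0.0093,-0.0355,0],[0.0093,-0.0355,0],[0.0093,-0.0355,0],[0.0093,-0.0355,0],[0.0093,-0.0355,0],[0,0,0],[0,0,0]],"yaw":[0,0,0,0,0,0,0,0,0,0,0,0,0,0,0,0,0,0],"jaw":[0,0,0,0,0,0,0,0,0,0,0,0,0,0,0,0,0,0]}'
python3 - <<'E'
from h import *
p=manip.camera("scene")
for t in ["stapler","jar","cactus"]: print(t,[(np.round(d["at"],3).tolist(),round(d["score"],2)) for d in manip.tip_of(p,t)])
E
```

```text
clock: 40.9
position: [0.5048, 0.0904, 0.033]
ee_rot: [0.681, 0.732, 0.0, 0.0]
ft_force: [0.1, 0.3, -0.2]
grip_width: 1.004
grasp_force: 0.0
clock: 42.4
position: [0.6156, -0.3482, 0.1518]
ee_rot: [0.682, 0.731, -0.0, -0.0]
ft_force: [0.7, 1.1, 0.2]
grip_width: 1.0
grasp_force: 0.0
stapler [([0.328, 0.11, 0.002], 0.87), ([0.365, -0.063, 0.003], 0.75), ([0.518, -0.086, 0.012], 0.7), ([0.723, 0.014, 0.132], 0.18)]
jar [([0.504, 0.088, 0.006], 0.83), ([0.519, 0.318, 0.006], 0.58)]
cactus [([0.616, -0.346, 0.003], 0.64)]
```

```bash
python3 -m jog '{"offset":[[0,0.0015,-0.03],[0,0,-0.03],[0,0,-0.03],[0,0,-0.022],[0,0,-0.011],[0,0,0],[0,0,0],[0,0,0],[0,0,0],[0,0,0],[0,0,0],[0,0,0],[0,0,0]],"yaw":[0,0,0,0,0,0,0,0,0,0,0,0,0],"jaw":[0,0,0,0,0,0,1,1,1,1,1,1,1]}' 50
```

```text
clock: 43.68
position: [0.6177, -0.3447, 0.0329]
ee_rot: [0.681, 0.732, 0.001, 0.002]
ft_force: [-1.6, 0.5, 7.0]
grip_width: 0.647
grasp_force: 52.0
```

```bash
python3 -m jog '{"offset":[[0,0,0.02],[0,0,0.035],[0,0,0.04],[-0.005,0.015,0],[-0.0107,0.0345,0],[-0.0107,0.0345,0],[-0.0107,0.0345,0],[-0.0107,0.0345,0],[-0.0107,0.0345,0],[-0.0107,0.0345,0],[-0.0107,0.0345,0],[-0.0107,0.0345,0],[-0.0107,0.0345,0],[-0.0064,0.0197,0],[0,0,0],[0,0,-0.03],[0,0,-0.03],[0,0,-0.016],[0,0,0],[0,0,0]],"yaw":[0,0,0,0,0,0,0,0,0,0,0,0,0,0,0,0,0,0,0,0],"jaw":[1,1,1,1,1,1,1,1,1,1,1,1,1,1,1,1,1,1,1,1]}'
```

```text
clock: 45.35
position: [0.5089, 0.0008, 0.0496]
ee_rot: [0.681, 0.732, 0.0, 0.0]
ft_force: [-0.4, -0.3, -0.3]
grip_width: 0.644
grasp_force: 53.6
```

Lowering, releasing, then withdrawing upwards and aside.

```bash
python3 -m jog '{"offset":[[0.001,0,-0.004],[0,0,-0.003],[0,0,-0.001],[0,0,0],[0,0,0],[0,0,0],[0,0,0],[0,0,0],[0,0,0],[0,0,0]],"yaw":[0,0,0,0,0,0,0,0,0,0],"jaw":[1,1,1,1,0,0,0,0,0,0]}'
python3 -m jog '{"offset":[[0,0,0.03],[0,0,0.035],[0,0,0.035],[0,0,0.035],[-0.005,-0.03,0.01],[-0.01,-0.035,0],[-0.01,-0.035,0],[-0.01,-0.035,0],[-0.01,-0.035,0],[-0.01,-0.035,0],[-0.01,-0.035,0],[-0.01,-0.035,0],[-0.01,-0.035,0],[-0.01,-0.035,0],[-0.01,-0.035,0],[-0.01,-0.03,0],[0,0,0],[0,0,0]],"yaw":[0,0,0,0,0,0,0,0,0,0,0,0,0,0,0,0,0,0],"jaw":[0,0,0,0,0,0,0,0,0,0,0,0,0,0,0,0,0,0]}'
python3 - <<'E'
from h import *
for n in ["scene","top"]:
  p=manip.camera(n)
  for t in ["stapler","jar","cactus","sample"]: print(t,[(np.round(d["at"],3).tolist(),round(d["score"],2)) for d in manip.tip_of(p,t)])
save(p,"t9.png",(90,120,400,300,2.5))
for d in manip.masks_of(p,"stapler"):
    m=d["region"]; c=np.argwhere(m)[:,::-1].astype(float)
    W=np.array([pix2plane(p,q,.056)[:2] for q in c]); print(p["frame"][m].mean(0),cv2.minAreaRect((W*1000).astype(np.float32)))
E
```

```text
clock: 46.18
position: [0.5097, 0.0011, 0.041]
ee_rot: [0.681, 0.732, 0.0, 0.0]
ft_force: [0.7, 0.5, -0.7]
grip_width: 1.0
grasp_force: 0.0
clock: 47.68
position: [0.3934, -0.4105, 0.1856]
ee_rot: [0.682, 0.731, -0.0, -0.0]
ft_force: [-0.3, 1.0, -0.1]
grip_width: 1.004
grasp_force: 0.0
stapler [([0.327, 0.108, -0.0], 0.94), ([0.517, -0.087, 0.014], 0.72)]
jar [([0.502, 0.088, 0.006], 0.76)]
cactus [([0.508, 0.001, 0.012], 0.58)]
sample [([0.522, 0.323, 0.007], 0.75)]
stapler [([0.52, -0.09, 0.011], 0.91), ([0.329, 0.108, 0.0], 0.86)]
jar [([0.51, 0.092, 0.014], 0.87)]
cactus [([0.51, 0.003, 0.015], 0.95), ([0.723, 0.01, 0.134], 0.49)]
sample [([0.52, 0.324, 0.002], 0.75)]
[146.01555556  89.05555556 106.37333333] ((362.7496337890625, -57.024139404296875), (103.95128631591797, 28.477031707763672), 50.3494987487793)
[43.3360572  97.14300306 45.1011236 ] ((329.52679443359375, 105.80990600585938), (30.519960403442383, 107.44674682617188), 53.8980712890625)
[86.714262   84.63423543 85.37290387] ((512.116455078125, 306.661376953125), (173.04312133789062, 149.3344268798828), 0.48550930619239807)
[38.93218515 34.50053821 33.2744887 ] ((513.6507568359375, -86.28831481933594), (108.29708862304688, 29.759599685668945), 2.6944680213928223)
```

View pics/t9.png

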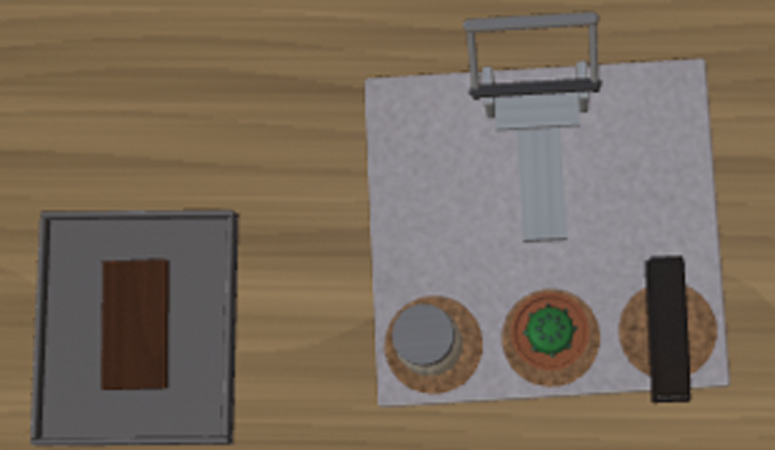

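The final view shows all three upright on their own discs: jar (430,340), cactus (550,330), stapler (668,328) in line with the clamp. The bar is up and the plate lies centred in the tray (135,325). Handing in.

```bash
python3 -c "
from workcell import manip
print(manip.hand_in())"
```

```text
the job is handed in; nothing more can be done
None
```

I handed the job in at about 48 s: the plate lies flat in the middle of the tray, the cactus, jar and stapler are back upright on their own discs with the stapler in line, and the clamp bar is left up; no verdict was returned.

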